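Seam a mussel tin on the hand-cranked bench seamer

TASK

Push the tray with the tin all the way in under the seamer's head, then take the red knob and crank clockwise (seen from above) at a calm, even speed (well under a turn a second), never letting the crank race after the heavy point in each turn, until the yellow pin is flush and the crank comes up against its end stop. Nip it up against the stop with a push of about 15 N, never much over 20 N, then let go and leave it there. Leave the finished tin, the bowl and the oil bottle alone.

Things in the scene. Friction and masses are not known exactly. Their poses are not given: they have to be found in the camera images.
- seamer: Blue bench tin seamer, bolted down; origin on the bench below the crank axis; its z is up, +x points away from its column (the column, 90 mm wide and 155 mm tall, stands at x = -110 to -45 mm), the tray slides in towards its +y. Head: upright drum, 60 mm radius, 96 to 156 mm above the bench.
- axis (a point): Point on the vertical crank axis, 208 mm above the bench, level with the knob's middle. Once each turn a strong spring is pushed over: resistance climbs to about 15 N at the knob before the heavy point; after it the spring drives the crank on (7 to 14 N), so hold it back: released there it spins away. Start and end stop lie in the light half, at a different angle to the machine every time.
- crank: Steel crank arm above the head, turning about the vertical axis; origin on the axis, 168 mm above the bench; x axis along the arm to the knob, 75 mm out. Arm 18 mm wide, its top 179 mm above the bench. It drives the hub through a torsion spring of 10 N m/rad, so it leads the hub by 0.0075 rad for each N of push at the knob (0.11 rad at 15 N).
- hub: Dark steel disc, 60 mm diameter, below the crank arm, with a yellow dot at its +x; origin on the axis, 162 mm above the bench; its x lies along the crank's when nothing pushes. Starts at rest at any angle, 1.9 to 2.1 clockwise turns (seen from above) before a hard end stop. Friction takes about 3 N at the knob.
- knob_mid (a point): Middle of the red upright round knob (26 mm diameter, 50 mm tall, from 180 to 230 mm above the bench, free to spin on its own pin so that a gripper need not turn with it); this point is 208 mm above the bench, 75 mm from the axis.
- pin_tip (a point): Outer end of the yellow gauge pin (10 mm diameter) which sticks out of the head's +x side, 126 mm above the bench. It sinks in 6 mm for each turn of the hub, from about 12 mm out, and is flush at the end stop.
- pin_flush (a point): Where the pin's outer end is when it is flush, at first touch of the end stop (fixed to the seamer; the pin moves along the seamer's x).
- tray_post (a point): Middle of the top of the black upright round post on the outer end of the aluminium tray; 18 mm diameter, standing from 28 to 84 mm above the bench, 170 mm from the tin's centre on the -y side. Push it along the seamer's +y.
- tray (a joint): How far the tray is pushed in, m: 0 out, 0.060 home against its stop (tin under the chuck). Slides with about 4 N of friction.
- chuck (a point): Centre of the underside of the chuck, 89 mm above the bench, where the top centre of the tin must come to lie (7 mm below it).
- tin: Lidded mussel tin with a blue band, 68 mm diameter, 54 mm tall, standing loose in the ring of the tray (its origin, under its centre, 28 mm above the bench).
- sealed_tin: A finished tin on the bench, same size; bystander; origin under its centre.
- bowl: Steel bowl, 130 mm across, 55 mm tall; bystander; origin under its centre.
- oil: Amber oil bottle, 56 mm diameter, 150 mm tall; bystander; origin under its centre.
There are look-alikes about, which are no part of the job. Leave any orange or turquoise look-alike of the tin alone.

How it is judged (in metres and radians):
On the way, in this order (a step that is already met when the one before it is completed fails the run):
1. the tray is pushed home, within 2.5 mm (value of joint tray above 0.0575 m), for 0.2 s.
2. the crank is wound to its end stop (pin within 0.3 mm of flush) and pressed against it with at least about 10 N at the knob (crank leading hub by over 0.07 rad) (value of joint tray above 0.0575 m and x of pin_tip in the frame of pin_flush below 0.0003 m and angle between the x axis of crank and the x axis of hub, either way round above 0.07 rad), for 0.1 s.
At the end, for the whole second after the job is handed in: Tray home within 2.5 mm, the tin upright (0.1 rad) in its ring within 6 mm of the chuck's centre, the pin flush (within 0.3 mm, that is the hub within 0.3 rad of its stop) and the crank at rest and released (value of joint tray above 0.0575 m and x of pin_tip in the frame of pin_flush below 0.0003 m and angular speed of crank below 0.15 rad/s and horizontal distance between tin and chuck below 0.006 m and angle between tin's own z axis and vertical below 0.1 rad and height (world z) of tin below 0.032 m); the robot touches nothing.
It fails at once if the crank is turned by more than about a third of a turn while the tray is not home (value of joint tray below 0.055 m and x of pin_tip in the frame of pin_flush below 0.0094 m).
It fails at once if the hub races: over 6.3 rad/s (a turn a second) before the pin is within 1 mm of flush (angular speed of hub above 6.3 rad/s and x of pin_tip in the frame of pin_flush above 0.001 m).
It fails at once if the crank is forced, at the stop or anywhere, with over about 28 N at the knob (crank and hub twisted apart by more than 0.21 rad) (angle between the x axis of crank and the x axis of hub, either way round above 0.21 rad).
It fails at once if the tin is tipped (angle between tin's own z axis and vertical above 0.3 rad).
It fails at once if the finished tin, the bowl or the oil bottle is moved more than 15 mm (distance of any of sealed_tin, bowl, oil from where it was at the start of the episode above 0.015 m).
It also fails if it takes over 72 s, if anything falls off the work surface, if the arm or the gripper's body presses on something with over 40 N, if the wrist force passes 120 N, or if a joint passes its speed limit or range.

ROBOT

A 7-joint arm with a two-finger parallel gripper is mounted at the origin on the work surface. World frame = base frame: x ahead of the robot, y to its left, z up, the work surface at z = 0. Lengths are in m, angles in degrees, forces in N, time in s.
With the tool pointing down it reaches from about 0.4 to 0.875 m from the base axis. Payload 6.5 kg.
Tool frame: the origin (TCP) lies midway between the tips of the shut fingers; the grasp point (between the pads) lies manip.hold_point_z behind it (manip.hold_point_z is the distance from the TCP to the grasp point, in m); z points along the fingers, y is the line along which they close (so a half turn about z gives the same grasp; the last joint's range is limited). The gripper opens to 85 mm and grips with 20 to 120 N. Pads are 22 mm wide; open, the fingers measure 114 mm over their backs; the gripper's body (76 mm by 85 mm) begins 54 mm behind the grasp point. The pads swing forward as they close: fully open they stand 13 mm farther back than shut.
Start: joints at [-71.23, 30.733, -0.252, 88.115, 0.149, 61.152, -4.079], TCP at [0.249, 0.6, 0.231] pointing down, gripper open.
Joint ranges: [-154.64, 154.64], [-21.42, 123.67], [-72.66, 72.17], [13.99, 137.28], [-74.86, 254.86], [10.95, 109.41], [-158.01, 158.01]. Speed limits (degrees/s): [136.94, 136.94, 180, 180, 180, 180, 180].

INTERFACE

Orientations are given as a 3x3 rotation matrix whose columns are the frame's x, y, z axes.
In Python, from station import get_obs, optics, manip gives the robot as it stands. The module is installed in compiled form; this text tells all that it offers.
- The arm moves only by the tool carry_out, never from a script. Its argument "plan" is a list of rows, each a list of 3 entries, a list of its own where there are three numbers: the finger opening in cm, from 0 to 8.54, then the shift along the tool's x, y, z in cm, then the turn about the tool's z in rad. In form: [[claw, [dx, dy, dz], turn], ...]. A call has 1 to 10 rows; each row shifts and turns the commanded pose from where the row before left it, along the tool's axes as they then stand; what a row does not reach is not made up. A row lasts 1/8 s, in which the tool goes at most 62.5 mm and 10.7 degrees, less where a joint would pass 70% of its speed; a pose out of reach is approached as far as the arm can. A call with a gripper value outside its range is refused whole. The fingers move at their own pace and stop on an object; "newtons" is the grip in N (left out, the last holds). Time passes only in rows, so rows that do not move let the fingers close. It gives the time, the measured TCP pose, the force, the opening and the grip force at its end, in the units of the state.
- get_obs(): the state, without advancing time (a new reading comes with each control period).
- optics.get_image(name): name is "side" or "top" or "wrist"; returns (picture, depth): 480x640x3 uint8, red, green, blue; 480x640 float32, m along the optical axis (not along the pixel's ray), 0 where there is no reading.
- optics.camera_info(name): a dict with "K" (3x3 intrinsics, pixels), "world_to_cam" (4x4, takes a point from world to camera coordinates); the wrist camera has in their place "T_tool_cam" (4x4, takes a point from camera to tool coordinates, whose origin is the TCP and whose axes are the flange's). Camera axes: x right, y down, z forward; pixel columns grow to the right and rows downward; lengths in m; the calibration is good to about 2 mm. The wrist camera is an equidistant fisheye: a pixel r from the principal point sees the ray r / f radians off the axis. A picture is of the moment at which its call begins: read the wrist's pose just before it. camera_info takes no time and is no camera call.
- manip.sign_off(): hands the job in; it is judged then, once.
Trained networks look in the newest picture that a camera, given by its name, has taken for a name from the list of things; names that differ only in an ending like _2 or _b are one class to them, and where a whole thing is asked for, a point or a joint stands for the part that bears it (a point fixed in the world has none). Each returns a list of dicts, best first, with "conf" (0 to 1); they miss things now and then, are a little off and sometimes report something else, mostly with a low value. They report only what shows in the picture. A call takes as long as a camera call. They do not tell look-alikes from the thing itself.
- optics.recognise(label, camera): "centre" ([row, column] in pixels, amid what is visible of it).
- optics.spot_point(label, camera): "centre" ([row, column] in pixels: a listed point, or the origin of a listed thing).
The state is a dict: "time_s": time; "joint_positions": joint angles; "joint_velocities": joint speeds; "joint_efforts": joint torques, N m; "eef_pos": TCP position; "orientation": TCP orientation; "ft_force": force on the tool from outside, world axes, zero at the start; "moment": the same for the moment, N m; "grip_width": opening from 0.0 (shut) to 1.0 (fully open); "grasp_force": force on a finger pad.
Only numpy, scipy, OpenCV 4.12 (cv2) and the standard library are available. Lean on these libraries where they do the work, as an engineer would, in place of code of your own. Each camera call takes 0.05 s, during which the arm holds its last target. There are 200 camera calls.

## Working session

There is one attempt and no reset: what is moved stays moved. The work goes in short steps, Python scripts to look and compute and a tool call to move; the robot and the scene stay as the last step left them, time stands still between calls to the robot, and variables do not carry over. Pictures are saved under pics/ and viewed, at most 10 in all, crops included, and the job is handed in when it is done.

Besides the shell and the picture viewer there is one more tool, called after "Request:" as name([rows], argument=value, ...), one row to a line, values as JSON. carry_out: Moves the arm, as the interface text tells. Its arguments: {"type":"object","properties":{"plan":{"type":"array","items":{"type":"array"}},"newtons":{"type":"number"}},"required":["plan"]}

```bash
mkdir -p pics
cat > h.py <<'E'
import numpy as np, cv2
from station import get_obs, optics, manip
def world(cam,d,r,c,z=None):
    i=optics.camera_info(cam);K=np.array(i["K"]);T=np.linalg.inv(np.array(i["world_to_cam"]))
    ray=np.linalg.inv(K)@[c,r,1]
    if z is not None:
        R=T[:3,:3]@ray; return T[:3,3]+R*(z-T[2,3])/R[2]
    return T[:3,:3]@(ray*d[int(r),int(c)])+T[:3,3]
E
python3 - <<'E'
from h import *
o=get_obs();print({k:np.round(v,3).tolist() for k,v in o.items()},manip.hold_point_z)
Z=dict(axis=.208,knob_mid=.208,pin_tip=.126,pin_flush=.126,tray_post=.084,chuck=.089,tin=.028,hub=.162,crank=.168,seamer=0,sealed_tin=0,bowl=0,oil=0)
for cam in("top","side"):
    im,d=optics.get_image(cam);cv2.imwrite(f"pics/{cam}0.png",im[:,:,::-1])
    for n in Z:
        for q in optics.spot_point(n,cam)[:3]:
            r,c=q["centre"];print(cam,n,round(q["conf"],2),np.round([r,c]),np.round(world(cam,d,r,c,Z[n]),3))
E
```

```text
{'time_s': 0.0, 'joint_positions': [-71.231, 30.78, -0.256, 88.171, 0.148, 61.151, -4.082], 'joint_velocities': [-0.037, -0.051, -0.051, -0.035, -0.051, -0.014, -0.102], 'joint_efforts': [0.0, -58.342, 1.049, -25.91, 0.012, 0.01, 0.0], 'eef_pos': [0.249, 0.6, 0.23], 'orientation': [[-0.923, 0.384, -0.001], [0.384, 0.923, -0.002], [-0.0, -0.002, -1.0]], 'ft_force': [0.265, -0.01, 0.113], 'moment': [0.016, -0.004, -0.004], 'grasp_force': 0.0, 'grip_width': 0.995} 0.0187
top axis 0.87 [232. 298.] [0.561 0.053 0.208]
top axis 0.48 [218. 391.] [ 0.59  -0.148  0.208]
top knob_mid 0.66 [202. 278.] [0.627 0.096 0.208]
top knob_mid 0.26 [271. 169.] [0.482 0.329 0.208]
top pin_flush 0.81 [210. 296.] [0.622 0.061 0.126]
top tray_post 0.76 [220. 397.] [ 0.602 -0.184  0.084]
top chuck 0.39 [208. 296.] [0.631 0.061 0.089]
top tin 0.77 [180. 350.] [ 0.713 -0.077  0.028]
top tin 0.74 [171. 305.] [0.738 0.04  0.028]
top tin 0.71 [236. 306.] [0.567 0.04  0.028]
top hub 0.64 [234. 304.] [0.561 0.043 0.162]
top crank 0.88 [232. 297.] [0.566 0.057 0.168]
top seamer 0.49 [294. 479.] [ 0.414 -0.412  0.   ]
[... 516 characters left out ...]
273. 330.] [ 0.581 -0.008  0.028]
side tin 0.93 [268. 384.] [ 0.695 -0.097  0.028]
side tin 0.72 [228. 309.] [0.659 0.146 0.028]
side hub 0.75 [227. 308.] [0.566 0.052 0.162]
side hub 0.59 [219. 200.] [0.397 0.263 0.162]
side hub 0.36 [194. 263.] [0.571 0.224 0.162]
side crank 0.8 [226. 305.] [0.558 0.056 0.168]
side crank 0.49 [291. 387.] [ 0.543 -0.223  0.168]
side seamer 0.7 [271. 307.] [0.561 0.056 0.   ]
side seamer 0.45 [191. 312.] [0.795 0.275 0.   ]
side sealed_tin 0.74 [193. 267.] [0.696 0.366 0.   ]
side bowl 0.67 [418. 404.] [ 0.412 -0.4    0.   ]
side bowl 0.64 [272. 330.] [0.6  0.01 0.  ]
side oil 0.96 [221. 201.] [0.482 0.409 0.   ]
side oil 0.54 [250. 311.] [0.622 0.104 0.   ]
```

View pics/top0.png

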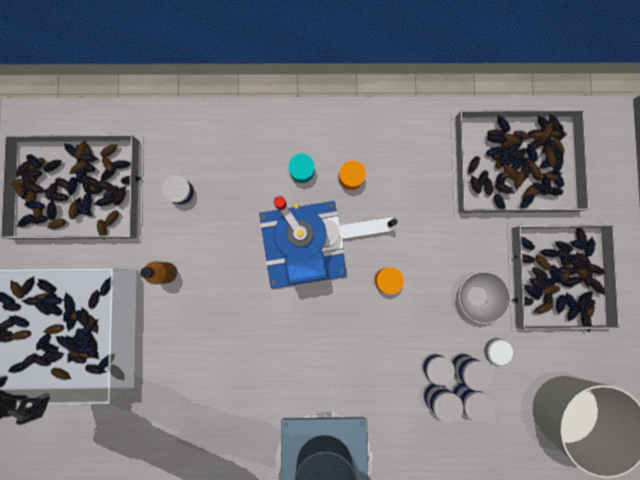

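View pics/side0.png

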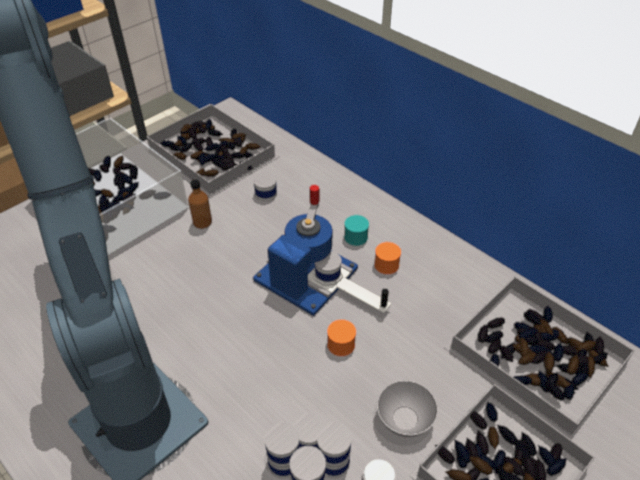

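The tray's tin (white with blue band, on the white tray) is at top (236,330). The look-alikes are the orange ones at (174,352) and (281,390) and the turquoise one at (167,301). The finished tin is at (190,178). The red knob is at (202,279) and the black post at (222,392). I'll confirm this in an enlarged crop and refine the knob and post positions.

Run:
```python
from h import *
for cam,(a,b,c,e) in dict(top=(190,300,255,405),side=(180,320,250,400)).items():
    im,d=optics.get_image(cam); i=im.astype(int)
    red=(i[...,0]>120)&(i[...,1]<60)&(i[...,2]<60); blk=i.max(2)<55
    for n,m,zt in(("knob",red,.230),("post",blk,.084)):
        P=[world(cam,d,r,q) for r,q in np.argwhere(m) if a<r<b and c<q<e and d[r,q]>0]
        P=np.array(P).reshape(-1,3)
        P=P[abs(P[:,2]-zt)<.006]
        if len(P): print(cam,n,len(P),np.round(P.mean(0),4),np.round(np.ptp(P,0),3))
    if cam=="top": cv2.imwrite("pics/crop1.png",cv2.resize(im[a:b,c:e,::-1],None,fx=5,fy=5,interpolation=cv2.INTER_CUBIC))
    for n,z in(("axis",.208),("chuck",.089),("crank",.168),("hub",.162),("tray_post",.084),("knob_mid",.208)):
        q=optics.spot_point(n,cam)
        if q:print(cam,n,np.round(world(cam,d,*q[0]["centre"],z),3))
```

```text
top knob 87 [0.6247 0.092  0.2289] [0.021 0.021 0.008]
top post 21 [ 0.5965 -0.1741  0.0834] [0.01  0.012 0.009]
top axis [0.478 0.329 0.208]
top crank [0.568 0.057 0.168]
top hub [0.569 0.043 0.162]
top tray_post [ 0.6   -0.176  0.084]
top knob_mid [0.634 0.092 0.208]
side knob 36 [0.6238 0.0892 0.2297] [0.018 0.021 0.011]
side post 28 [ 0.5911 -0.1732  0.0832] [0.105 0.184 0.011]
side axis [0.567 0.049 0.208]
side chuck [0.568 0.054 0.089]
side crank [0.568 0.051 0.168]
side hub [0.561 0.049 0.162]
side tray_post [ 0.596 -0.176  0.084]
```

View pics/crop1.png

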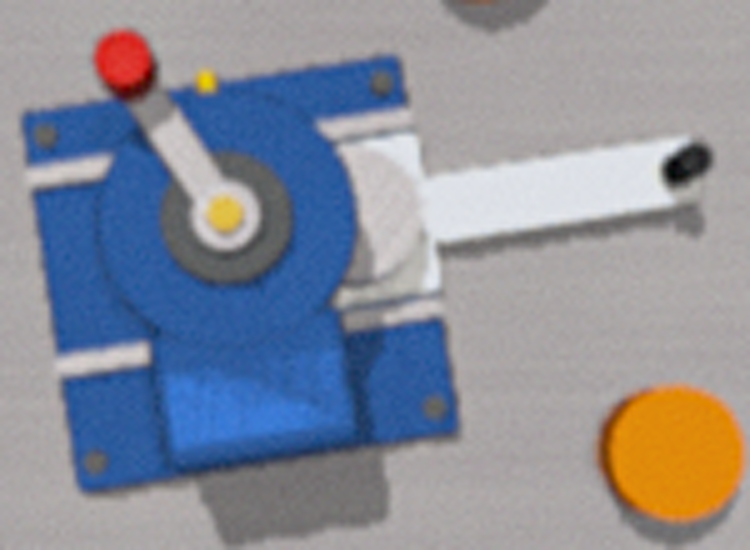

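The crop shows the knob at (125,62), the yellow pin at (207,82), the tin half under the head at (380,215) and the tray's black post at (688,165). Only the post and knob get touched. Next I raise the tool, square it with the world axes and cross over to the post.

Request:
carry_out([
  [8.5, [0, 0, -3], -0.131],
  [8.5, [0, 0, -3], -0.131],
  [8.5, [0, 0, -2], -0.132],
  [8.5, [-2.5, -5.5, 0], 0],
  [8.5, [-2.5, -5.5, 0], 0],
  [8.5, [-2.5, -5.5, 0], 0],
  [8.5, [-2.5, -5.5, 0], 0],
  [8.5, [-2.5, -5.5, 0], 0],
  [8.5, [-2.5, -5.5, 0], 0],
  [8.5, [-2.5, -5.5, 0], 0],
], newtons=40)

```text
time_s: 3.35
eef_pos: [0.4252, 0.2135, 0.3117]
orientation: [[-1.0, -0.0, 0.001], [-0.0, 1.0, 0.001], [-0.001, 0.001, -1.0]]
ft_force: [0.5, 0.0, 0.3]
grip_width: 0.995
grasp_force: 0.0
```

Request:
carry_out([
  [8.5, [-2.5, -5.5, 0], 0],
  [8.5, [-2.5, -5.5, 0], 0],
  [8.5, [-2.5, -5.5, 0], 0],
  [8.5, [-2.5, -5.5, 0], 0],
  [8.5, [-2.5, -5.5, 0], 0],
  [8.5, [-2.5, -5.5, 0], 0],
  [8.5, [-2.5, -5.5, 0], 0],
  [8.5, [0, 0, 0], 0],
])

```text
time_s: 4.35
eef_pos: [0.5996, -0.1758, 0.311]
orientation: [[-1.0, 0.007, -0.0], [0.007, 1.0, -0.004], [0.0, -0.004, -1.0]]
ft_force: [-0.4, 0.6, -0.0]
grip_width: 0.996
grasp_force: 0.0
```

Request:
carry_out([
  [8.5, [0, 0, 5.5], 0],
  [8.5, [0, 0, 5.5], 0],
  [8.5, [0.1, 0.1, 5.5], 0],
  [8.5, [0.1, 0.1, 5.5], 0],
  [8.5, [0, 0, 3], 0],
  [8.5, [0, 0, 2], 0],
  [1.5, [0, 0, 0], 0],
  [1.5, [0, 0, 0], 0],
  [1.5, [0, 0, 0], 0],
  [1.5, [0, 0, 0], 0],
])

```text
time_s: 5.6
eef_pos: [0.5984, -0.1699, 0.043]
orientation: [[-1.0, 0.001, 0.002], [0.001, 1.0, -0.002], [-0.002, -0.002, -1.0]]
ft_force: [-1.9, -4.1, 5.2]
grip_width: 0.198
grasp_force: 38.8
```

Request:
carry_out([
  [1.5, [0.15, 1, 0], 0],
  [1.5, [0.15, 1, 0], 0],
  [1.5, [0.15, 1, 0], 0],
  [1.5, [0.15, 1, 0], 0],
  [1.5, [0.15, 1, 0], 0],
  [1.5, [0.1, 0.7, 0], 0],
  [1.5, [0.05, 0.4, 0], 0],
  [1.5, [0, 0.2, 0], 0],
  [1.5, [0, 0, 0], 0],
])

```text
time_s: 6.72
eef_pos: [0.5903, -0.1161, 0.0431]
orientation: [[-1.0, 0.007, 0.007], [0.007, 1.0, -0.013], [-0.007, -0.013, -1.0]]
ft_force: [3.0, -23.2, -2.9]
grip_width: 0.197
grasp_force: 40.9
```

Request:
carry_out([
  [8.5, [0, -0.2, 0], 0],
  [8.5, [0, 0, 0], 0],
  [8.5, [0, 0, 0], 0],
  [8.5, [0, 0, -5.5], 0],
  [8.5, [0, 0, -5.5], 0],
  [8.5, [0, 0, -5.5], 0],
  [8.5, [0, 0, -5.5], 0],
  [8.5, [0, 0, -5], 0],
  [8.5, [0, 0, 0], 0],
])

```text
time_s: 7.85
eef_pos: [0.5909, -0.1065, 0.3158]
orientation: [[-1.0, -0.001, 0.008], [-0.001, 1.0, -0.0], [-0.008, -0.0, -1.0]]
ft_force: [0.5, -0.0, 1.0]
grip_width: 0.995
grasp_force: 0.0
```

Run:
```python
from h import *
o=get_obs();print(o["eef_pos"],o["ft_force"])
im,d=optics.get_image("side");i=im.astype(int);print(world("side",d,*optics.spot_point("tray_post","side")[0]["centre"],.084))
cv2.imwrite("pics/side2.png",cv2.resize(im[180:320,240:400,::-1],None,fx=4,fy=4,interpolation=cv2.INTER_CUBIC))
for r in ([.084]):
    m=i.max(2)<55
    P=np.array([world("side",d,a,b) for a,b in np.argwhere(m) if 180<a<320 and 300<b<400]); P=P[abs(P[:,2]-.083)<.005];print(len(P),np.median(P,0))
```

```text
[ 0.59086031 -0.10649933  0.31582784] [ 0.51010172 -0.01966833  0.9931881 ]
[ 0.59867366 -0.11968097  0.084     ]
18 [ 0.58558736 -0.1211128   0.08378675]
```

View pics/side2.png

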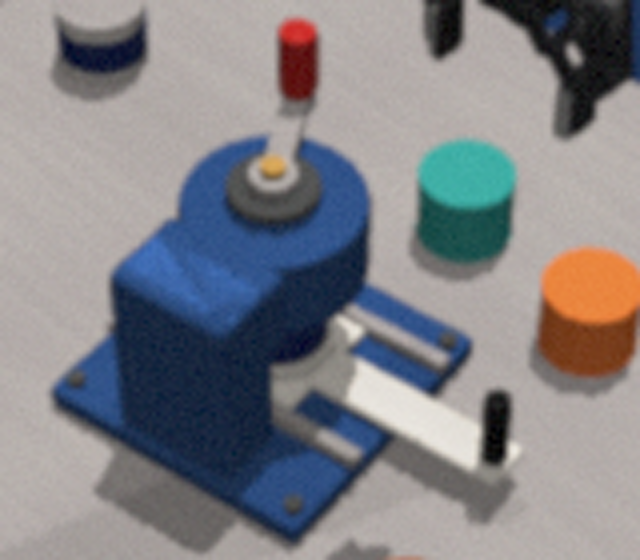

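The tray has stopped against something hard (23 N), at a place that agrees with the stop being 170 mm from the axis. The picture shows the tin under the head at (300,345) and the post at (495,425). Now to the knob.

Request:
carry_out([
  [8.5, [-0.8, 5, 0], 0],
  [8.5, [-0.8, 5, 0], 0],
  [8.5, [-0.8, 5, 0], 0],
  [8.5, [-0.9, 4.7, 0], 0],
  [8.5, [0, 0, 0], 0],
  [8.5, [0, 0, 5], 0],
  [8.5, [0, 0, 4.5], 0],
  [8.5, [0, 0, 3], 0],
  [8.5, [0, 0, 0], 0],
])

```text
time_s: 9.07
eef_pos: [0.6186, 0.0892, 0.1827]
orientation: [[-1.0, 0.0, -0.007], [0.0, 1.0, -0.002], [0.007, -0.002, -1.0]]
ft_force: [-0.5, -0.6, 0.8]
grip_width: 0.992
grasp_force: 0.0
```

Request:
carry_out([
  [2.2, [0, 0, 0], 0],
  [2.2, [0, 0, 0], 0],
  [2.2, [0, 0, 0], 0],
  [2.2, [0, 0, 0], 0],
], newtons=60)

```text
time_s: 9.57
eef_pos: [0.622, 0.0917, 0.1876]
orientation: [[-1.0, -0.001, 0.002], [-0.001, 1.0, 0.002], [-0.002, 0.002, -1.0]]
ft_force: [-0.9, 1.5, 5.5]
grip_width: 0.289
grasp_force: 58.4
```

Run:
```python
from h import *
o=get_obs();print(o["eef_pos"],o["ft_force"],o["joint_positions"])
im,d=optics.get_image("side")
cv2.imwrite("pics/side3.png",cv2.resize(im[160:320,240:400,::-1],None,fx=3.5,fy=3.5,interpolation=cv2.INTER_CUBIC))
```

```text
[0.62204627 0.09171559 0.18761382] [-0.89741227  1.5010902   5.45644511] [-23.99171456  31.95532499  16.38048407  94.6381117  -10.63429238
  54.82095526  86.23886373]
```

View pics/side3.png

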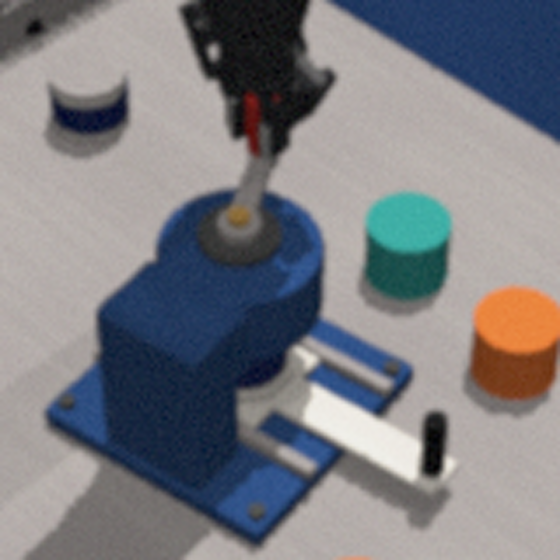

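Knob is between the pads at (250,120); the tray is still in. First I work out the rows for a circle in 6° steps.

Run:
```python
from math import *
for g in range(6):
    print(34-60*g, [[round(-.785*sin(radians(p)),2),round(-.785*cos(radians(p)),2)] for p in (31-60*g-6*k for k in range(10))])
```

```text
34 [[-0.4, -0.67], [-0.33, -0.71], [-0.26, -0.74], [-0.18, -0.76], [-0.1, -0.78], [-0.01, -0.78], [0.07, -0.78], [0.15, -0.77], [0.23, -0.75], [0.31, -0.72]]
-26 [[0.38, -0.69], [0.45, -0.64], [0.52, -0.59], [0.57, -0.54], [0.63, -0.47], [0.67, -0.4], [0.71, -0.33], [0.74, -0.26], [0.76, -0.18], [0.78, -0.1]]
-86 [[0.78, -0.01], [0.78, 0.07], [0.77, 0.15], [0.75, 0.23], [0.72, 0.31], [0.69, 0.38], [0.64, 0.45], [0.59, 0.52], [0.54, 0.57], [0.47, 0.63]]
-146 [[0.4, 0.67], [0.33, 0.71], [0.26, 0.74], [0.18, 0.76], [0.1, 0.78], [0.01, 0.78], [-0.07, 0.78], [-0.15, 0.77], [-0.23, 0.75], [-0.31, 0.72]]
-206 [[-0.38, 0.69], [-0.45, 0.64], [-0.52, 0.59], [-0.57, 0.54], [-0.63, 0.47], [-0.67, 0.4], [-0.71, 0.33], [-0.74, 0.26], [-0.76, 0.18], [-0.78, 0.1]]
-266 [[-0.78, 0.01], [-0.78, -0.07], [-0.77, -0.15], [-0.75, -0.23], [-0.72, -0.31], [-0.69, -0.38], [-0.64, -0.45], [-0.59, -0.52], [-0.54, -0.57], [-0.47, -0.63]]
```

Request:
carry_out([
  [2.2, [-0.4, -0.67, 0], 0],
  [2.2, [-0.33, -0.71, 0], 0],
  [2.2, [-0.26, -0.74, 0], 0],
  [2.2, [-0.18, -0.76, 0], 0],
  [2.2, [-0.1, -0.78, 0], 0],
  [2.2, [0, 0, 0], 0],
])

```text
time_s: 10.38
eef_pos: [0.6335, 0.0557, 0.1874]
orientation: [[-1.0, -0.001, -0.001], [-0.001, 1.0, 0.003], [0.001, 0.003, -1.0]]
ft_force: [-5.4, 4.4, 8.0]
grip_width: 0.286
grasp_force: 58.6
```

Request:
carry_out([
  [2.2, [0.15, -0.78, 0], 0],
  [2.2, [0.15, -0.78, 0], 0],
  [2.2, [0.15, -0.77, 0], 0],
  [2.2, [0.23, -0.75, 0], 0],
  [2.2, [0.31, -0.72, 0], 0],
  [2.2, [0.38, -0.69, 0], 0],
  [2.2, [0.45, -0.64, 0], 0],
  [2.2, [0.52, -0.59, 0], 0],
])

```text
time_s: 11.38
eef_pos: [0.6142, 0.0019, 0.1878]
orientation: [[-1.0, -0.005, 0.008], [-0.005, 1.0, 0.006], [-0.008, 0.006, -1.0]]
ft_force: [7.9, 10.5, -0.7]
grip_width: 0.29
grasp_force: 58.8
```

Request:
carry_out([
  [2.2, [0.28, -0.28, 0], 0],
  [2.2, [0.29, -0.26, 0], 0],
  [2.2, [0.31, -0.25, 0], 0],
  [2.2, [0.32, -0.23, 0], 0],
  [2.2, [0.33, -0.21, 0], 0],
  [2.2, [0.34, -0.19, 0], 0],
  [2.2, [0.35, -0.17, 0], 0],
  [2.2, [0.36, -0.16, 0], 0],
])

```text
time_s: 12.38
eef_pos: [0.5896, -0.0163, 0.1878]
orientation: [[-1.0, -0.004, 0.01], [-0.004, 1.0, 0.005], [-0.01, 0.005, -1.0]]
ft_force: [11.0, 9.0, -3.8]
grip_width: 0.289
grasp_force: 59.0
```

Request:
carry_out([
  [2.2, [0.37, -0.12, 0], 0],
  [2.2, [0.37, -0.1, 0], 0],
  [2.2, [0.38, -0.08, 0], 0],
  [2.2, [0.38, -0.06, 0], 0],
  [2.2, [0.39, -0.04, 0], 0],
  [2.2, [0.39, -0.02, 0], 0],
  [2.2, [0.39, 0, 0], 0],
  [2.2, [0.39, 0, 0], 0],
])

```text
time_s: 13.38
eef_pos: [0.5589, -0.0231, 0.1878]
orientation: [[-1.0, -0.002, 0.01], [-0.002, 1.0, 0.002], [-0.01, 0.002, -1.0]]
ft_force: [10.9, 4.5, -4.8]
grip_width: 0.289
grasp_force: 59.0
```

Request:
carry_out([
  [2.2, [0.44, 0.15, 0], 0],
  [2.2, [0.39, 0.08, 0], 0],
  [2.2, [0.38, 0.08, 0], 0],
  [2.2, [0.38, 0.09, 0], 0],
  [2.2, [0.37, 0.11, 0], 0],
  [2.2, [0.37, 0.13, 0], 0],
  [2.2, [0.36, 0.15, 0], 0],
  [2.2, [0.36, 0.17, 0], 0],
])

```text
time_s: 14.38
eef_pos: [0.5259, -0.0157, 0.1876]
orientation: [[-1.0, -0.0, 0.005], [-0.0, 1.0, -0.0], [-0.005, -0.0, -1.0]]
ft_force: [3.1, -0.1, 4.7]
grip_width: 0.287
grasp_force: 59.7
```

Request:
carry_out([
  [2.2, [0.35, 0.18, 0], 0],
  [2.2, [0.34, 0.2, 0], 0],
  [2.2, [0.33, 0.22, 0], 0],
  [2.2, [0.32, 0.23, 0], 0],
  [2.2, [0.3, 0.25, 0], 0],
  [2.2, [0.29, 0.26, 0], 0],
  [2.2, [0.27, 0.28, 0], 0],
  [2.2, [0.26, 0.29, 0], 0],
  [2.2, [0.24, 0.31, 0], 0],
  [2.2, [0.23, 0.32, 0], 0],
])

```text
time_s: 15.62
eef_pos: [0.4947, 0.012, 0.1874]
orientation: [[-1.0, -0.002, 0.001], [-0.002, 1.0, 0.003], [-0.001, 0.003, -1.0]]
ft_force: [-0.8, 5.3, 11.1]
grip_width: 0.288
grasp_force: 60.2
```

Request:
carry_out([
  [2.2, [0.34, 0.56, 0], 0],
  [2.2, [0.29, 0.58, 0], 0],
  [2.2, [0.24, 0.61, 0], 0],
  [2.2, [0.19, 0.63, 0], 0],
  [2.2, [0.13, 0.64, 0], 0],
  [2.2, [0.07, 0.65, 0], 0],
  [2.2, [0.02, 0.65, 0], 0],
  [2.2, [-0.04, 0.65, 0], 0],
  [2.2, [-0.1, 0.65, 0], 0],
  [2.2, [-0.15, 0.64, 0], 0],
])

```text
time_s: 16.88
eef_pos: [0.4866, 0.0745, 0.1875]
orientation: [[-1.0, -0.002, 0.005], [-0.002, 1.0, 0.002], [-0.005, 0.002, -1.0]]
ft_force: [4.9, 4.0, 4.1]
grip_width: 0.291
grasp_force: 59.8
```

Request:
carry_out([
  [2.2, [-0.26, 0.74, 0], 0],
  [2.2, [-0.33, 0.71, 0], 0],
  [2.2, [-0.4, 0.67, 0], 0],
  [2.2, [-0.47, 0.63, 0], 0],
  [2.2, [-0.54, 0.57, 0], 0],
  [2.2, [-0.59, 0.52, 0], 0],
  [2.2, [-0.64, 0.45, 0], 0],
  [2.2, [-0.69, 0.38, 0], 0],
  [2.2, [-0.72, 0.31, 0], 0],
  [2.2, [-0.75, 0.23, 0], 0],
])

```text
time_s: 18.12
eef_pos: [0.5386, 0.1245, 0.1874]
orientation: [[-1.0, -0.0, -0.0], [-0.0, 1.0, 0.0], [0.0, 0.0, -1.0]]
ft_force: [-1.4, 0.5, 10.9]
grip_width: 0.288
grasp_force: 60.5
```

Request:
carry_out([
  [2.2, [-0.77, 0.15, 0], 0],
  [2.2, [-0.78, 0.07, 0], 0],
  [2.2, [-0.78, -0.01, 0], 0],
  [2.2, [-0.78, -0.1, 0], 0],
  [2.2, [-0.77, -0.18, 0], 0],
  [2.2, [-0.74, -0.26, 0], 0],
  [2.2, [-0.71, -0.33, 0], 0],
  [2.2, [-0.67, -0.4, 0], 0],
  [2.2, [-0.63, -0.47, 0], 0],
  [2.2, [-0.57, -0.54, 0], 0],
])

```text
time_s: 19.38
eef_pos: [0.6106, 0.1059, 0.1875]
orientation: [[-1.0, -0.002, 0.0], [-0.002, 1.0, 0.003], [-0.0, 0.003, -1.0]]
ft_force: [-1.6, 4.1, 8.9]
grip_width: 0.291
grasp_force: 60.4
```

Request:
carry_out([
  [2.2, [-0.51, -0.59, 0], 0],
  [2.2, [-0.45, -0.64, 0], 0],
  [2.2, [-0.38, -0.69, 0], 0],
  [2.2, [-0.31, -0.72, 0], 0],
  [2.2, [-0.23, -0.75, 0], 0],
  [2.2, [-0.15, -0.77, 0], 0],
  [2.2, [-0.07, -0.78, 0], 0],
  [2.2, [0.01, -0.78, 0], 0],
])

```text
time_s: 20.38
eef_pos: [0.6333, 0.0505, 0.1877]
orientation: [[-1.0, -0.003, 0.004], [-0.003, 1.0, 0.005], [-0.004, 0.005, -1.0]]
ft_force: [5.2, 7.4, 4.7]
grip_width: 0.286
grasp_force: 60.0
```

Request:
carry_out([
  [2.2, [0.07, -0.65, 0], 0],
  [2.2, [0.13, -0.64, 0], 0],
  [2.2, [0.19, -0.63, 0], 0],
  [2.2, [0.24, -0.61, 0], 0],
  [2.2, [0.29, -0.58, 0], 0],
  [2.2, [0.34, -0.56, 0], 0],
  [2.2, [0.39, -0.53, 0], 0],
  [2.2, [0.43, -0.49, 0], 0],
])

```text
time_s: 21.38
eef_pos: [0.615, 0.003, 0.1879]
orientation: [[-1.0, -0.003, 0.01], [-0.003, 1.0, 0.003], [-0.01, 0.003, -1.0]]
ft_force: [12.3, 6.2, -1.0]
grip_width: 0.285
grasp_force: 59.4
```

Request:
carry_out([
  [2.2, [0.28, -0.28, 0], 0],
  [2.2, [0.29, -0.26, 0], 0],
  [2.2, [0.31, -0.25, 0], 0],
  [2.2, [0.32, -0.23, 0], 0],
  [2.2, [0.33, -0.21, 0], 0],
  [2.2, [0.34, -0.19, 0], 0],
  [2.2, [0.35, -0.17, 0], 0],
  [2.2, [0.36, -0.16, 0], 0],
])

```text
time_s: 22.38
eef_pos: [0.5896, -0.0161, 0.1879]
orientation: [[-1.0, -0.002, 0.01], [-0.002, 1.0, 0.001], [-0.01, 0.001, -1.0]]
ft_force: [14.0, 2.7, -1.9]
grip_width: 0.291
grasp_force: 59.2
```

Request:
carry_out([
  [2.2, [0.37, -0.14, 0], 0],
  [2.2, [0.37, -0.12, 0], 0],
  [2.2, [0.38, -0.1, 0], 0],
  [2.2, [0.38, -0.08, 0], 0],
  [2.2, [0.39, -0.06, 0], 0],
  [2.2, [0.39, -0.04, 0], 0],
  [2.2, [0.39, -0.02, 0], 0],
  [2.2, [0.39, 0, 0], 0],
])

```text
time_s: 23.38
eef_pos: [0.558, -0.023, 0.1877]
orientation: [[-1.0, -0.001, 0.008], [-0.001, 1.0, 0.0], [-0.008, 0.0, -1.0]]
ft_force: [11.1, 0.2, 0.8]
grip_width: 0.289
grasp_force: 59.4
```

Request:
carry_out([
  [2.2, [0.39, 0.02, 0], 0],
  [2.2, [0.39, 0.04, 0], 0],
  [2.2, [0.39, 0.06, 0], 0],
  [2.2, [0.38, 0.09, 0], 0],
  [2.2, [0.37, 0.11, 0], 0],
  [2.2, [0.37, 0.13, 0], 0],
  [2.2, [0.36, 0.15, 0], 0],
  [2.2, [0.36, 0.17, 0], 0],
])

```text
time_s: 24.38
eef_pos: [0.5258, -0.0157, 0.1875]
orientation: [[-1.0, -0.0, 0.004], [-0.0, 1.0, 0.0], [-0.004, 0.0, -1.0]]
ft_force: [3.9, -1.6, 5.5]
grip_width: 0.284
grasp_force: 60.0
```

Request:
carry_out([
  [2.2, [0.35, 0.18, 0], 0],
  [2.2, [0.34, 0.2, 0], 0],
  [2.2, [0.33, 0.22, 0], 0],
  [2.2, [0.32, 0.23, 0], 0],
  [2.2, [0.3, 0.25, 0], 0],
  [2.2, [0.29, 0.26, 0], 0],
  [2.2, [0.27, 0.28, 0], 0],
  [2.2, [0.26, 0.29, 0], 0],
  [2.2, [0.24, 0.31, 0], 0],
  [2.2, [0.23, 0.32, 0], 0],
])

```text
time_s: 25.62
eef_pos: [0.4948, 0.0118, 0.1874]
orientation: [[-1.0, -0.002, 0.0], [-0.002, 1.0, 0.003], [-0.0, 0.003, -1.0]]
ft_force: [-2.1, 5.1, 11.8]
grip_width: 0.29
grasp_force: 60.4
```

Request:
carry_out([
  [2.2, [0.34, 0.56, 0], 0],
  [2.2, [0.29, 0.58, 0], 0],
  [2.2, [0.24, 0.61, 0], 0],
  [2.2, [0.19, 0.63, 0], 0],
  [2.2, [0.13, 0.64, 0], 0],
  [2.2, [0.07, 0.65, 0], 0],
  [2.2, [0.02, 0.65, 0], 0],
  [2.2, [-0.04, 0.65, 0], 0],
  [2.2, [-0.1, 0.65, 0], 0],
  [2.2, [-0.15, 0.64, 0], 0],
])

```text
time_s: 26.88
eef_pos: [0.4867, 0.0745, 0.1875]
orientation: [[-1.0, -0.002, 0.004], [-0.002, 1.0, 0.003], [-0.004, 0.003, -1.0]]
ft_force: [3.8, 4.1, 4.8]
grip_width: 0.288
grasp_force: 59.9
```

Request:
carry_out([
  [2.2, [-0.26, 0.74, 0], 0],
  [2.2, [-0.33, 0.71, 0], 0],
  [2.2, [-0.4, 0.67, 0], 0],
  [2.2, [-0.47, 0.63, 0], 0],
  [2.2, [-0.54, 0.57, 0], 0],
  [2.2, [-0.59, 0.52, 0], 0],
  [2.2, [-0.64, 0.45, 0], 0],
  [2.2, [-0.69, 0.38, 0], 0],
  [2.2, [-0.72, 0.31, 0], 0],
  [2.2, [-0.75, 0.23, 0], 0],
])

```text
time_s: 28.12
eef_pos: [0.5389, 0.1245, 0.1874]
orientation: [[-1.0, -0.001, -0.0], [-0.001, 1.0, 0.0], [0.0, 0.0, -1.0]]
ft_force: [-2.4, -0.8, 11.8]
grip_width: 0.286
grasp_force: 60.5
```

Request:
carry_out([
  [2.2, [-0.38, 0.08, 0], 0],
  [2.2, [-0.39, 0.07, 0], 0],
  [2.2, [-0.39, 0.04, 0], 0],
  [2.2, [-0.39, 0.02, 0], 0],
  [2.2, [-0.39, 0, 0], 0],
  [2.2, [-0.39, -0.02, 0], 0],
  [2.2, [-0.39, -0.04, 0], 0],
  [2.2, [-0.39, -0.06, 0], 0],
  [2.2, [-0.38, -0.08, 0], 0],
  [2.2, [-0.38, -0.1, 0], 0],
])

```text
time_s: 29.38
eef_pos: [0.5771, 0.1247, 0.1874]
orientation: [[-1.0, -0.001, -0.001], [-0.001, 1.0, 0.001], [0.001, 0.001, -1.0]]
ft_force: [-3.4, 2.0, 10.8]
grip_width: 0.291
grasp_force: 60.5
```

Request:
carry_out([
  [2.2, [-0.37, -0.12, 0], 0],
  [2.2, [-0.37, -0.14, 0], 0],
  [2.2, [-0.36, -0.16, 0], 0],
  [2.2, [-0.35, -0.18, 0], 0],
])

```text
time_s: 29.88
eef_pos: [0.5914, 0.1194, 0.1874]
orientation: [[-1.0, -0.002, -0.001], [-0.002, 1.0, 0.002], [0.001, 0.002, -1.0]]
ft_force: [-5.2, 4.2, 11.7]
grip_width: 0.29
grasp_force: 60.6
```

Request:
carry_out([
  [2.2, [-0.34, -0.19, 0], 0],
  [2.2, [-0.33, -0.21, 0], 0],
  [2.2, [-0.32, -0.23, 0], 0],
])

```text
time_s: 30.25
eef_pos: [0.5978, 0.1159, 0.1872]
orientation: [[-1.0, -0.004, -0.009], [-0.004, 1.0, 0.005], [0.009, 0.005, -1.0]]
ft_force: [-16.1, 9.7, 19.2]
grip_width: 0.289
grasp_force: 61.5
```

The resistance jumped to about 19 N after 1.93 turns, so this is the end stop. I hold there briefly, then look at the pin.

Request:
carry_out([
  [2.2, [0, 0, 0], 0],
  [2.2, [0.05, 0.03, 0], 0],
])

```text
time_s: 30.5
eef_pos: [0.5971, 0.1164, 0.1872]
orientation: [[-1.0, -0.004, -0.009], [-0.004, 1.0, 0.005], [0.009, 0.005, -1.0]]
ft_force: [-14.5, 9.2, 18.4]
grip_width: 0.285
grasp_force: 61.5
```

Run:
```python
from h import *
o=get_obs();print(o["eef_pos"],o["ft_force"])
im,d=optics.get_image("side")
cv2.imwrite("pics/side4.png",cv2.resize(im[170:270,270:370,::-1],None,fx=6,fy=6,interpolation=cv2.INTER_CUBIC))
```

```text
[0.59705924 0.11638644 0.18719084] [-14.53167309   9.19973022  18.38247604]
```

View pics/side4.png

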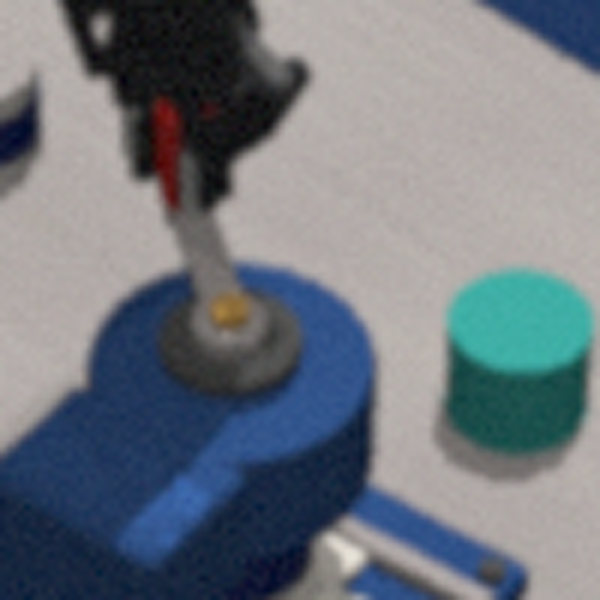

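The crop shows no pin sticking out beyond the head's rim near (370,400), though that side is partly hidden. The knob at (165,150) is held with about 17 N at the stop. I ease off before letting go so nothing snaps back.

Request:
carry_out([
  [2.2, [0.34, 0.21, 0], 0],
  [2.2, [0.34, 0.21, 0], 0],
  [2.2, [0.34, 0.21, 0], 0],
  [2.2, [0.2, 0.13, 0], 0],
  [2.2, [0, 0, 0], 0],
])

```text
time_s: 31.18
eef_pos: [0.5891, 0.1205, 0.1875]
orientation: [[-1.0, -0.001, 0.001], [-0.001, 1.0, 0.002], [-0.001, 0.002, -1.0]]
ft_force: [-1.5, 2.3, 8.8]
grip_width: 0.287
grasp_force: 60.4
```

Request:
carry_out([
  [8.5, [0, 0, 0], 0],
  [8.5, [0, 0, 0], 0],
  [8.5, [0, 0, 0], 0],
  [8.5, [0, 0, -4], 0],
  [8.5, [0, 0, -5], 0],
  [8.5, [0, 0, -5], 0],
  [8.5, [2.5, 4.5, 0], 0],
  [8.5, [2.5, 4.5, 0], 0],
  [8.5, [2.5, 4.5, 0], 0],
  [8.5, [2.5, 4.5, 0], 0],
])

```text
time_s: 32.42
eef_pos: [0.4881, 0.3001, 0.3261]
orientation: [[-1.0, 0.0, -0.0], [0.0, 1.0, -0.0], [0.0, -0.0, -1.0]]
ft_force: [-0.2, -0.2, -0.1]
grip_width: 1.002
grasp_force: 0.0
```

Run:
```python
from h import *
o=get_obs();print(o["eef_pos"],o["ft_force"],o["time_s"])
im,d=optics.get_image("top")
cv2.imwrite("pics/top5.png",cv2.resize(im[185:300,245:410,::-1],None,fx=4.8,fy=4.8,interpolation=cv2.INTER_CUBIC))
```

```text
[0.48812796 0.30012328 0.32610009] [-0.15331655 -0.18960559 -0.05803019] 32.425
```

View pics/top5.png

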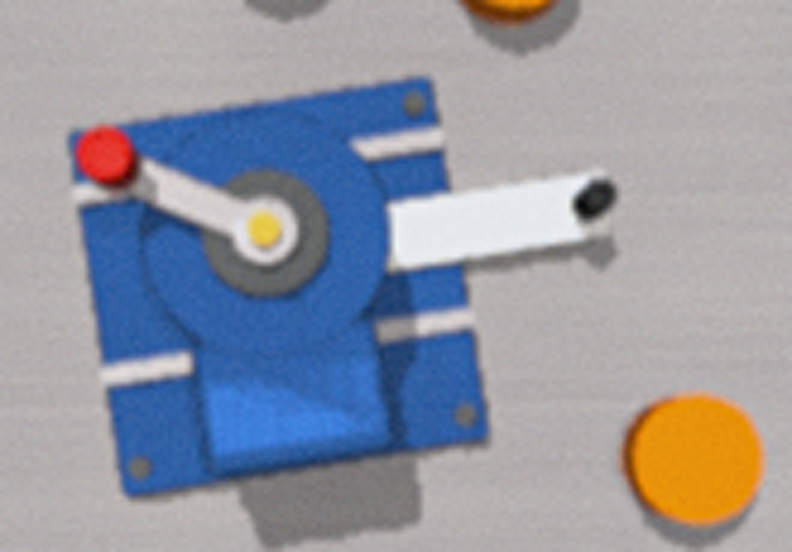

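The top crop shows no yellow pin at the head's +x rim near (245,112), so it is flush. The knob rests free at (105,157), the tray is in with its post at (597,200), and the tin is out of sight under the head. Handing in.

```bash
python3 -c "
from station import manip
print(manip.sign_off())"
```

```text
the job is handed in; nothing more can be done
None
```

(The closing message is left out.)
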